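# Sort the last sample pots and hold the loaded caddy ready to hand over

### The arm

A 6-joint arm with a two-finger parallel gripper is mounted at the origin on the work surface. World frame = base frame: x ahead of the robot, y to its left, z up, the work surface at z = 0. Lengths are in mm, angles in rad, forces in N, time in s.
With the tool pointing down it reaches from about 250 to 775 mm from the base axis. Payload 4 kg.
Tool frame: the origin (TCP) lies on the centre line of the jaws, within the pads' length; the fingertips stand 17 mm ahead of it and the grasp point (between the pads) lies 2 mm behind it; z points along the fingers, y is the direction in which the jaws open and shut (so a half turn about z gives the same grasp; the last joint's range is limited). The gripper opens to 85 mm and grips with 20 to 120 N. Pads are 22 mm wide; open, the fingers measure 114 mm over their backs; the gripper's body (76 mm by 85 mm) begins 54 mm behind the grasp point. The pads swing forward as they close: fully open they stand 13 mm farther back than shut.
Start: joints at [1.119, 0.087, 1.371, -0, 1.684, -0.103], TCP at [187.983, 516.895, 225.941] pointing down, gripper open.
Joint ranges: [-3.1, 3.1], [-0.76, 2.03], [0.27, 2.55], [-1.08, 4.22], [0.17, 2.65], [-2.57, 2.57]. Speed limits (rad/s): [2.79, 2.79, 3.14, 3.14, 3.14, 3.14].

### API

Orientations are given as a rotation vector (axis times angle).
In Python, from rig import manip, viewer, ticket gives the robot as it stands.
- The arm moves only by the tool move_arm, never from a script. Its argument "targets" is a list of rows, each a list of 4 numbers: the shift along the tool's x, y, z in cm, then the turn about the tool's z in rad. A call has exactly 8 rows; each row shifts and turns the commanded pose from where the row before left it, along the tool's axes as they then stand; what a row does not reach is not made up. A row lasts 1/8 s, in which the tool goes at most 62.5 mm and 10.7 degrees, less where a joint would pass 70% of its speed; a pose out of reach is approached as far as the arm can. A call is refused whole if a number of a shift passes 6.25 or a number of a turn 0.188, either way. A call with a gripper value outside its range is refused whole. "jaw" is the opening, from -1 (shut) to 1 (fully open), set as the call begins (left out, the last holds). The fingers move at their own pace and stop on an object; the grip force is fixed at half the most. Time passes only in rows, so rows that do not move let the fingers close, or fill a call up. It gives the time, the measured TCP pose, the force and the opening at its end, in the units of the state.
- manip.get_state(): the state, without advancing time (a new reading comes with each control period).
- viewer.grab_frame(name): name is "scene" or "top" or "wrist"; returns the picture (480x640x3 uint8, blue, green, red); there is no depth.
- viewer.calibration(name): a dict with "vfov" (degrees; the focal length in pixels is half the picture's height over the tangent of half this angle, whatever the lens; pixels are square), "cx", "cy" (the principal point, pixels), "R" (3x3) and "t" (3): a world point X has camera coordinates R X + t. Camera axes: x right, y down, z forward; pixel columns grow to the right and rows downward; lengths in mm; the calibration is good to about 2 mm. The wrist camera is an equidistant fisheye: a pixel r from the principal point sees the ray r / f radians off the axis. A picture is of the moment at which its call begins: read the wrist's pose just before it. calibration takes no time and is no camera call; for the wrist camera it gives the pose at the moment of the call.
- ticket.finish_job(): hands the job in, once; it reports no verdict.
The state is a dict: "clock": time; "joints": joint angles; "dq": joint speeds; "tau": joint torques, N m; "tool_pos": TCP position; "tool_rot": TCP orientation; "contact_force": force on the tool from outside, world axes, zero at the start; "moment": the same for the moment, N m; "grip_width": opening from 0.0 (shut) to 1.0 (fully open).
Only numpy, scipy, OpenCV 4.12 (cv2) and the standard library are available. Lean on these libraries where they do the work, as an engineer would, in place of code of your own. Each camera call takes 0.05 s, during which the arm holds its last target.

### The job

Two freshly tinted sample pots stand on the drip sheet: put the one with the green tag on its lid into the empty well of the grey carrying caddy (passed) and the one with the red tag into the empty well of the red re-tint tray (rejected), each seated fully home and set down, not dropped. Then pick the loaded caddy up by its wooden handle bar and finish while still holding it, level and steady in the air about 10 cm above the bench, ready for the driver to take. Keep all pots upright and leave the other pots, the litre tin and the mallet where they are.

Things in the scene. Friction and masses are not known exactly. Their poses are not given: they have to be found in the camera images.
- pot_green: lever-lid sample paint tin, 56 mm diameter, 62 mm tall, about 120 g, white with a teal label band and steel lid; a round green tag, 35 mm across, on the middle of the lid. Origin at the centre of its underside, z up. Passed; stands loose on the drip sheet (a flat sheet of paper on the bench between caddy and tray) at the start
- pot_red: lever-lid sample paint tin, 56 mm diameter, 62 mm tall, about 120 g, white with a navy label band and steel lid; a round red tag, 35 mm across, on the middle of the lid. Origin at the centre of its underside, z up. Rejected; stands loose on the drip sheet at the start
- caddy: loose four-pot carrying caddy: grey base 176 x 218 x 20 mm, four round wells (62 wide, 14 deep, floors 6 mm above the underside) at x = +-48, y = +-70 mm, three filled with green-tag pots; steel uprights 24 mm wide at x = +-80, y = 0 carry a wooden bar along x. 300 g, 0.8 kg and balanced when full. Origin: centre of underside, z up. Turned any way, left or right of the drip sheet
- caddy_well (a point): centre of the floor of the caddy's empty well (x = +48, y = +70, z = +6 mm in the caddy's frame); a seated pot's origin lies here, its top 68 mm above the bench. The base rises 14 mm around the pot: grip the pot in its upper half. Fingers closing along the caddy's x fit between the pots and keep clear of the bar
- caddy_bar (a point): middle of the caddy's wooden handle bar, 140 mm above the caddy's underside, axes as the caddy's. Bar 16 mm wide (caddy y), 20 mm high, 154 mm free between the uprights; pinch it at the middle from above, fingers closing along the caddy's y
- tray: red plastic re-tint tray, fixed to the bench, 186 x 86 mm, 20 mm high, two round wells 62 mm wide, 14 mm deep at x = +-48 mm (floors 6 mm above the underside). Origin: centre of its underside, x along its length. Turned any way, on the other side of the drip sheet from the caddy. The well at x = -48 holds a red-tag pot
- tray_well (a point): centre of the floor of the tray's empty well (at x = +48, y = 0, z = +6 mm in the tray's frame); a seated pot's origin lies here
- pot_a: lever-lid sample paint tin, 56 mm diameter, 62 mm tall, about 120 g, white with a sand label band and steel lid; a round green tag, 35 mm across, on the middle of the lid. Origin at the centre of its underside, z up. Already in the caddy's well at x = -48, y = +70 mm
- pot_b: lever-lid sample paint tin, 56 mm diameter, 62 mm tall, about 120 g, white with a blue label band and steel lid; a round green tag, 35 mm across, on the middle of the lid. Origin at the centre of its underside, z up. Already in the caddy's well at x = +48, y = -70 mm
- pot_c: lever-lid sample paint tin, 56 mm diameter, 62 mm tall, about 120 g, white with a lilac label band and steel lid; a round green tag, 35 mm across, on the middle of the lid. Origin at the centre of its underside, z up. Already in the caddy's well at x = -48, y = -70 mm
- pot_d: lever-lid sample paint tin, 56 mm diameter, 62 mm tall, about 120 g, white with an ochre label band and steel lid; a round red tag, 35 mm across, on the middle of the lid. Origin at the centre of its underside, z up. Already in the tray; leave it alone
- litre_tin: one-litre paint tin, 108 mm diameter, 130 mm tall, white with an ochre band, standing beyond the drip sheet; leave it alone. Origin at the centre of its underside
- mallet: rubber mallet with a wooden handle, 260 mm long, 60 mm high at its black head, lying beyond the drip sheet; leave it alone. Origin under its middle

How it is judged:
By the outcome, as a careful person would: the job done as asked, in the order asked, and still so for the second after the job is handed in, while the arm keeps its last pose, push and grip.
It also fails if it takes over 72 s, if anything falls off the work surface, if the arm or the gripper's body presses on something with over 40 N, if the wrist force passes 120 N, or if a joint passes its speed limit or range.

## Working session

There is one attempt and no reset: what is moved stays moved. The work goes in short steps, Python scripts to look and compute and a tool call to move; the robot and the scene stay as the last step left them, time stands still between calls to the robot, and variables do not carry over. Pictures are saved under pics/ and viewed, and the job is handed in when it is done.

Besides the shell and the picture viewer there is one more tool, called after ">>>" as name(argument=value, ...), one argument or row to a line, values as JSON. move_arm: Moves the arm, as the interface text tells. Its arguments: {"type":"object","properties":{"targets":{"type":"array","items":{"type":"array","items":{"type":"number"}}},"jaw":{"type":"number"}},"required":["targets"]}

```bash
mkdir -p pics; ls
python3 - <<'E'
from rig import manip, viewer
import cv2
s=manip.get_state(); print(s)
for n in ("scene","top"):
    c=viewer.calibration(n); print(n,c)
    cv2.imwrite(f"pics/{n}0.png",viewer.grab_frame(n))
E
```

```text
pics
{'clock': 0.0, 'joints': array([ 1.11892162e+00,  8.79723352e-02,  1.37228646e+00,  1.12481295e-05,
        1.68357120e+00, -1.03102662e-01]), 'dq': array([-0.00071253,  0.00220527, -0.00098774, -0.00201944, -0.00022056,
       -0.00075597]), 'tau': array([-2.87898524e-05, -3.51868451e+01, -3.13271070e+01, -2.36011419e-04,
        1.08675304e-02,  6.90766143e-06]), 'tool_pos': array([187.73810814, 516.42522291, 224.71330901]), 'tool_rot': array([-0.54496688, -3.09332927,  0.00337449]), 'contact_force': array([ 0.15310805,  0.65243893, -0.80967829]), 'moment': array([ 0.03083692, -0.0225507 , -0.01690366]), 'grip_width': 0.9975248215215671}
scene {'vfov': 52.499317757842746, 'cx': 322.7445831006795, 'cy': 237.80741613615692, 'R': array([[-0.07486856,  0.9970472 , -0.01707551],
       [ 0.61579725,  0.03275835, -0.78722337],
       [-0.7843395 , -0.06945333, -0.61643149]]), 't': array([  55.98291642, -289.67046568, 1440.23458761])}
top {'vfov': 46.736295151752024, 'cx': 322.02165366549, 'cy': 241.2111252426451, 'R': array([[-0.00569997, -0.99997243, -0.00475888],
       [-0.99203579,  0.00625342, -0.12580099],
       [ 0.12582728,  0.00400392, -0.99204408]]), 't': array([  -6.04826361,  582.65101954, 1259.23095909])}
```

View pics/scene0.png

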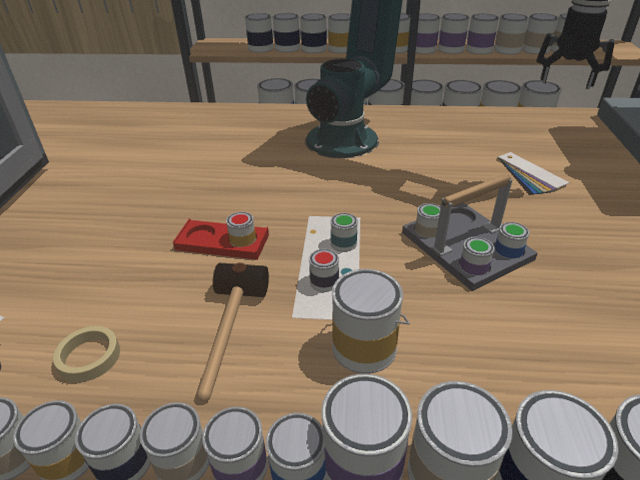

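View pics/top0.png

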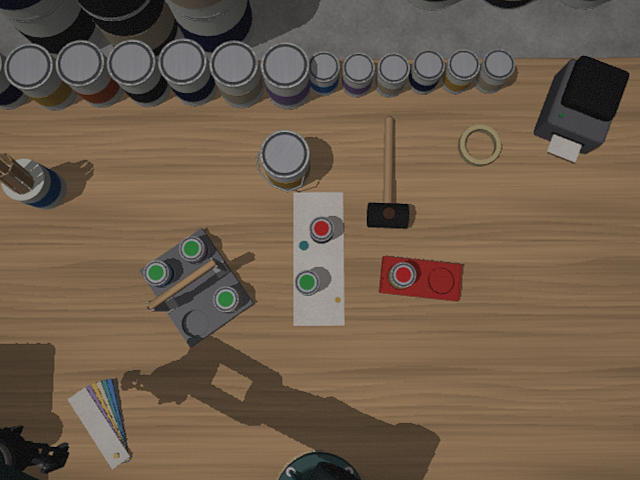

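The top view shows the caddy with tags at (156,272), (191,248) and (226,299) and its empty well near (196,321). The free red pot is at (321,229) and the free green at (307,282). The tray pot is at (403,274) with its empty well at (441,280). Next I measure all of these in both views.

```bash
cat > h.py <<'E'
import numpy as np, cv2
from rig import manip, viewer
def ray(c,u,v,H=480,fish=False):
    f=H/2/np.tan(np.radians(c['vfov'])/2)
    x,y=u-c['cx'],v-c['cy']
    if fish:
        r=np.hypot(x,y); th=r/f; d=np.array([np.sin(th)*x/max(r,1e-9),np.sin(th)*y/max(r,1e-9),np.cos(th)])
    else: d=np.array([x/f,y/f,1.])
    R=np.array(c['R']); return -R.T@c['t'], R.T@d
def atz(c,u,v,z,fish=False):
    o,d=ray(c,u,v,fish=fish); return o+d*(z-o[2])/d[2]
def proj(c,X,fish=False):
    f=240/np.tan(np.radians(c['vfov'])/2); p=np.array(c['R'])@X+c['t']
    if fish:
        r=np.hypot(p[0],p[1]); th=np.arctan2(r,p[2]); return np.array([c['cx']+f*th*p[0]/r,c['cy']+f*th*p[1]/r])
    return np.array([c['cx']+f*p[0]/p[2],c['cy']+f*p[1]/p[2]])
def tags(im,amin=60):
    hsv=cv2.cvtColor(im,cv2.COLOR_BGR2HSV); out=[]
    h,s,v=cv2.split(hsv)
    for n,m in (('g',(h>45)&(h<75)&(s>120)&(v>60)),('r',((h<6)|(h>174))&(s>140)&(v>90))):
        k,l,st,ce=cv2.connectedComponentsWithStats(m.astype(np.uint8))
        for i in range(1,k):
            if st[i,4]>amin: out.append((n,ce[i].round(2),st[i,4],st[i,2:4]))
    return out
def tri(a,b):
    (o1,d1),(o2,d2)=a,b
    A=np.stack([d1,-d2],1); t=np.linalg.lstsq(A,o2-o1,rcond=None)[0]
    p,q=o1+t[0]*d1,o2+t[1]*d2; return (p+q)/2,np.linalg.norm(p-q)
E
python3 - <<'E'
from h import *
for n in ("scene","top"):
    im=cv2.imread(f"pics/{n}0.png"); c=viewer.calibration(n)
    for t in tags(im):
        print(n,t[0],t[1],t[2],t[3],'z62',atz(c,*t[1],62)[:2].round(1),'z68',atz(c,*t[1],68)[:2].round(1))
E
```

```text
scene g [430.9  210.11] 100 [15  9] z62 [442.3 210. ] z68 [451.  208.5]
scene g [343.81 220.  ] 107 [15  9] z62 [487.8  25.7] z68 [496.1  26. ]
scene g [514.19 229.56] 124 [17 10] z62 [503. 370.] z68 [511.1 366.9]
scene g [478.86 245.47] 139 [17 10] z62 [558.3 290.5] z68 [565.9 288.1]
scene r [239.35 218.78] 116 [16  9] z62 [ 494.8 -194.5] z68 [ 503. -192.]
scene r [216.84 237.04] 1585 [96 38] z62 [ 559.2 -226.8] z68 [ 566.8 -224. ]
scene r [323.46 257.44] 153 [18 12] z62 [610.6  -7.9] z68 [617.6  -7.3]
top g [190.82 247.93] 160 [14 15] z62 [565.8 290.4] z68 [565.1 289. ]
top g [155.46 272.3 ] 164 [14 14] z62 [510.5 369.6] z68 [510.1 367.8]
top g [306.56 281.78] 164 [14 15] z62 [486.9  25.9] z68 [486.6  25.7]
top g [225.34 298.48] 165 [14 14] z62 [450.3 209.6] z68 [450.2 208.5]
top r [320.93 227.86] 160 [15 15] z62 [610.3  -7.3] z68 [609.4  -7.4]
top r [425.87 279.34] 2191 [84 45] z62 [ 490.8 -244.4] z68 [ 490.5 -243.3]
top r [402.95 274.31] 167 [15 15] z62 [ 502.6 -192.8] z68 [ 502.2 -192. ]
```

Both views agree to about 1 mm, and the caddy spacings of 96 and 140 mm check out. Now the tray's axis and both empty wells.

Run:
```python
from h import *
c=viewer.calibration("top"); im=cv2.imread("pics/top0.png")
P1,P2,P3=map(np.array,([565.4,288.7],[510.6,367.3],[450.6,208.5]))
x=(P2-P1);y=(P3-P1);print(np.linalg.norm(x),np.linalg.norm(y),np.degrees(np.arctan2(x[1],x[0])),np.degrees(np.arctan2(y[1],y[0]))-90,P2+P3-P1,(P2+P3)/2)
h,s,v=cv2.split(cv2.cvtColor(im,cv2.COLOR_BGR2HSV))
m=((((h<8)|(h>172))&(s>110)&(v>50))*255).astype(np.uint8); m[:240]=0;m[310:]=0;m[:,:360]=0;m[:,480:]=0
cs,_=cv2.findContours(m,cv2.RETR_EXTERNAL,cv2.CHAIN_APPROX_NONE); k=max(cs,key=cv2.contourArea)
r=cv2.minAreaRect(k);print(r)
B=np.array([atz(c,*p,20)[:2] for p in cv2.boxPoints(r)]);print(B.round(1),B.mean(0), [np.linalg.norm(B[i]-B[i-1]).round(1) for i in range(4)])
# predicted overlays
big=cv2.resize(im[230:360,130:480],None,fx=2.2,fy=2.2,interpolation=cv2.INTER_CUBIC)
cv2.imwrite("pics/crop1.png",big)
```

```text
95.81753492967766 140.03956583765884 124.8842478265777 -235.0616086890331 [395.8 287.1] [480.6 287.9]
((420.80706787109375, 278.30078125), (81.49784088134766, 37.35761642456055), 6.115502834320068)
[[ 463.1 -140.2]
 [ 550.2 -151.2]
 [ 528.5 -341. ]
 [ 441.9 -328.5]] [ 495.91695716 -240.21746973] [np.float64(189.5), np.float64(87.8), np.float64(191.1), np.float64(87.6)]
```

View pics/crop1.png

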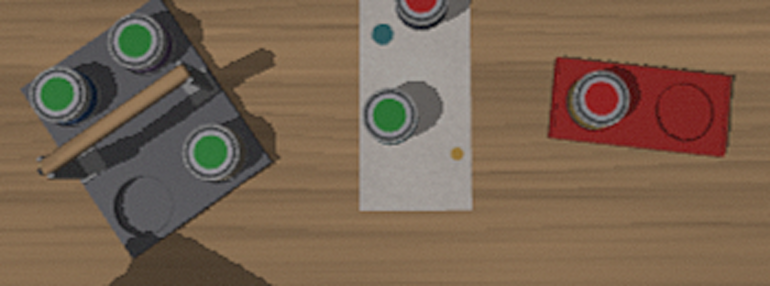

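The tray centre is about (496,-240), with its empty well at about (490,-288). The rect measures 190x88, as expected. Next, a row planner and the first move to above the green pot.

```bash
cat >> h.py <<'E'
from scipy.spatial.transform import Rotation as Ro
def yaw(s): 
    R=Ro.from_rotvec(s['tool_rot']).as_matrix(); return np.arctan2(R[1,1],R[0,1])
def plan(xyz,yw,n,p=None,y=None):
    s=manip.get_state(); p=s['tool_pos'] if p is None else np.array(p,float); y=yaw(s) if y is None else y
    d=(np.array(xyz,float)-p)/n; dy=(yw-y)/n; rows=[]
    for i in range(n):
        a=y+dy*i
        rows.append([round((-np.sin(a)*d[0]+np.cos(a)*d[1])/10,2),round((np.cos(a)*d[0]+np.sin(a)*d[1])/10,2),round(-d[2]/10,2),round(-dy,4)])
    print(rows)
E
python3 - <<'E'
from h import *
s=manip.get_state();print(yaw(s))
plan([487,26,140],np.radians(-55.1),16)
E
```

```text
1.2220257885136494
[[np.float64(-2.81), np.float64(-2.24), np.float64(0.53), np.float64(0.1365)], [np.float64(-3.08), np.float64(-1.84), np.float64(0.53), np.float64(0.1365)], [np.float64(-3.31), np.float64(-1.4), np.float64(0.53), np.float64(0.1365)], [np.float64(-3.47), np.float64(-0.94), np.float64(0.53), np.float64(0.1365)], [np.float64(-3.56), np.float64(-0.46), np.float64(0.53), np.float64(0.1365)], [np.float64(-3.59), np.float64(0.03), np.float64(0.53), np.float64(0.1365)], [np.float64(-3.55), np.float64(0.52), np.float64(0.53), np.float64(0.1365)], [np.float64(-3.45), np.float64(1.0), np.float64(0.53), np.float64(0.1365)], [np.float64(-3.28), np.float64(1.46), np.float64(0.53), np.float64(0.1365)], [np.float64(-3.05), np.float64(1.89), np.float64(0.53), np.float64(0.1365)], [np.float64(-2.77), np.float64(2.29), np.float64(0.53), np.float64(0.1365)], [np.float64(-2.43), np.float64(2.64), np.float64(0.53), np.float64(0.1365)], [np.float64(-2.05), np.float64(2.95), np.float64(0.53), np.float64(0.1365)], [np.float64(-1.63), np.float64(3.2), np.float64(0.53), np.float64(0.1365)], [np.float64(-1.18), np.float64(3.39), np.float64(0.53), np.float64(0.1365)], [np.float64(-0.71), np.float64(3.52), np.float64(0.53), np.float64(0.1365)]]
```

>>> move_arm(
  targets=[
    [-2.8,-2.25,0.2,0.136],
    [-3.1,-1.85,0.2,0.136],
    [-3.3,-1.4,0.2,0.136],
    [-3.45,-0.95,0.2,0.136],
    [-3.55,-0.45,0.2,0.136],
    [-3.6,0.05,0.2,0.136],
    [-3.55,0.5,0.2,0.136],
    [-3.45,1.0,0.2,0.136],
  ],
  jaw=1,
)

```text
clock: 1.1
tool_pos: [338.1, 270.7, 209.3]
tool_rot: [-2.073, -2.36, 0.001]
contact_force: [0.7, 0.5, -0.4]
grip_width: 1.002
```

>>> move_arm(
  targets=[
    [-3.3,1.45,0.5,0.136],
    [-3.05,1.9,0.6,0.136],
    [-2.75,2.3,0.7,0.136],
    [-2.45,2.65,0.8,0.136],
    [-2.05,2.95,0.9,0.136],
    [-1.65,3.2,0.9,0.136],
    [-1.2,3.4,0.9,0.136],
    [-0.7,3.5,0.9,0.136],
  ],
)

```text
clock: 2.1
tool_pos: [489.0, 26.0, 147.1]
tool_rot: [-2.995, -0.946, 0.001]
contact_force: [0.6, -0.5, 0.1]
grip_width: 0.998
```

Run:
```python
from h import *
s=manip.get_state();print(s['clock'],s['tool_pos'],np.degrees(yaw(s)),s['joints'])
c=viewer.calibration("wrist");im=viewer.grab_frame("wrist");cv2.imwrite("pics/w1.png",im)
print(c)
for t in tags(im,200): print(t, atz(c,*t[1],62,fish=True),atz(c,*t[1],68,fish=True))
```

```text
2.1 [488.95892723  26.02790594 147.09401368] -54.92907996734449 [-6.28137917e-02 -1.74384615e-02  1.63557270e+00  2.11453513e-04
  1.52432059e+00  8.95869403e-01]
{'vfov': 65.70646984690485, 'cx': 322.9737840575658, 'cy': 234.8723672329711, 'R': array([[ 5.74287575e-01, -8.18653639e-01,  3.21101342e-05],
       [-7.73421728e-01, -5.42544418e-01,  3.27817611e-01],
       [-2.68351659e-01, -1.88286415e-01, -9.44741030e-01]]), 't': array([-259.18068829,  375.29092243,  441.63743347])}
('g', array([ 80.47, 142.95]), np.int32(1394), array([38, 49], dtype=int32)) [448.7106615  211.59140795  62.        ] [451.52459297 208.05146403  68.        ]
('g', array([319.13, 236.33]), np.int32(1327), array([51, 48], dtype=int32)) [489.35805156  29.80415495  62.        ] [491.12172778  30.96126575  68.        ]
('r', array([473.77, 122.57]), np.int32(1968), array([48, 52], dtype=int32)) [611.13668394  -7.54407845  62.        ] [609.75381997  -5.42195668  68.        ]
('r', array([533.3 , 329.04]), np.int32(3267), array([125, 111], dtype=int32)) [ 524.86180327 -166.10474608   62.        ] [ 525.70812659 -159.88570267   68.        ]
('r', array([536.36, 356.52]), np.int32(380), array([33, 24], dtype=int32)) [ 507.04241019 -195.00385527   62.        ] [ 508.34915449 -188.03811101   68.        ]
```

View pics/w1.png

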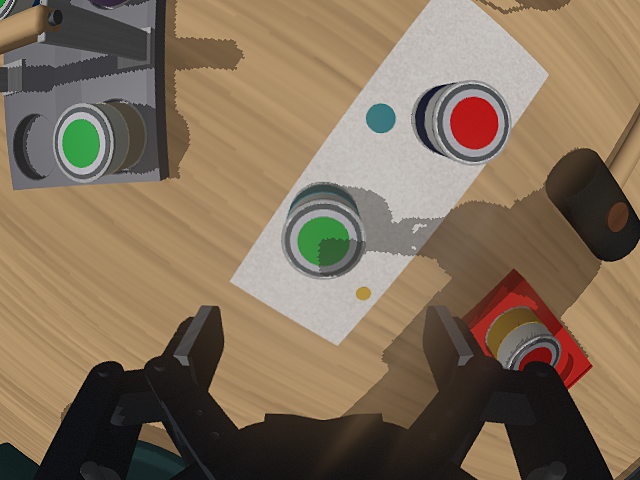

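The wrist view shows the green lid centred near (323,240), partly shadowed, and red at (474,123). The caddy's empty well is at the upper left. These agree with the top view within about 2 mm, so I descend.

>>> move_arm(
  targets=[
    [-0.1,-0.05,1.5,0],
    [0,0,2.0,0],
    [0,0,2.0,0],
    [0,0,2.0,0],
    [0,0,1.5,0],
    [0,0,1.0,0],
    [0,0,0.3,0],
    [0,0,0,0],
  ],
)

```text
clock: 3.15
tool_pos: [488.0, 27.0, 45.2]
tool_rot: [2.993, 0.954, 0.001]
contact_force: [0.7, 0.1, -0.1]
grip_width: 0.997
```

>>> move_arm(
  targets=[
    [0,0,0,0],
    [0,0,0,0],
    [0,0,0,0],
    [0,0,0,0],
    [0,0,0,0],
    [0,0,0,0],
    [0,0,0,0],
    [0,0,0,0],
  ],
  jaw=-1,
)

```text
clock: 4.15
tool_pos: [488.9, 26.8, 46.3]
tool_rot: [2.992, 0.953, 0.005]
contact_force: [0.7, 0.2, 6.3]
grip_width: 0.619
```

Run:
```python
from h import *
s=manip.get_state();print(s['clock'],s['tool_pos'],np.degrees(yaw(s)),s['grip_width']*85,s['contact_force'])
c=viewer.calibration("wrist");im=viewer.grab_frame("wrist");cv2.imwrite("pics/w2.png",im)
for t in tags(im,200): print(t, atz(c,*t[1],62,fish=True))
plan([395.8,287.1,150],np.radians(-55.1),8,p=[s['tool_pos'][0],s['tool_pos'][1],150])
```

```text
4.15 [488.9380465   26.77226168  46.31743768] -54.66535287827125 52.6403463161879 [0.65086338 0.24740851 6.29806703]
('g', array([322.98, 322.49]), np.int32(4543), array([83, 70], dtype=int32)) [488.58652954  26.97745832  62.        ]
('r', array([564.37, 138.25]), np.int32(4208), array([64, 84], dtype=int32)) [610.87994952  -7.04011732  62.        ]
('r', array([581.34, 381.44]), np.int32(2769), array([120, 117], dtype=int32)) [ 533.32624863 -126.72489741   62.        ]
('r', array([596.86, 438.93]), np.int32(416), array([29, 26], dtype=int32)) [ 506.85737983 -206.44821364   62.        ]
[[np.float64(0.93), np.float64(-3.33), np.float64(-0.0), np.float64(0.001)], [np.float64(0.93), np.float64(-3.33), np.float64(-0.0), np.float64(0.001)], [np.float64(0.93), np.float64(-3.33), np.float64(-0.0), np.float64(0.001)], [np.float64(0.92), np.float64(-3.33), np.float64(-0.0), np.float64(0.001)], [np.float64(0.92), np.float64(-3.33), np.float64(-0.0), np.float64(0.001)], [np.float64(0.92), np.float64(-3.33), np.float64(-0.0), np.float64(0.001)], [np.float64(0.91), np.float64(-3.33), np.float64(-0.0), np.float64(0.001)], [np.float64(0.91), np.float64(-3.33), np.float64(-0.0), np.float64(0.001)]]
```

View pics/w2.png

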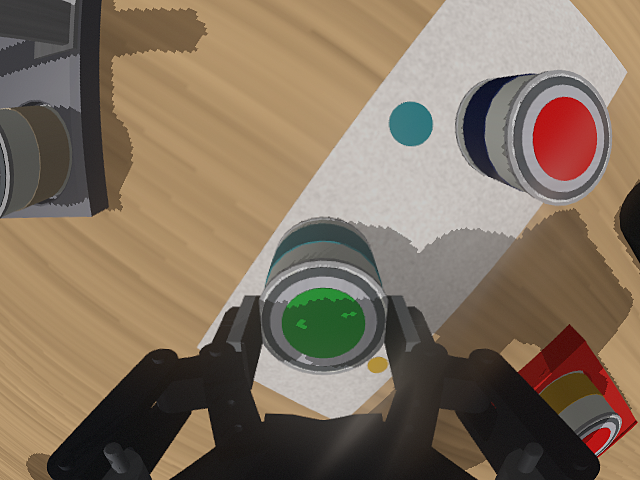

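Green is gripped, centred between the pads at (323,322). The pot-centre estimate (488.6,27.0) is within 0.5 mm of the TCP. I lift and carry.

>>> move_arm(
  targets=[
    [0,0,-0.5,0],
    [0,0,-1.0,0],
    [0,0,-2.0,0],
    [0,0,-2.0,0],
    [0,0,-2.0,0],
    [0,0,-1.5,0],
    [0,0,-1.0,0],
    [0,0,-0.4,0],
  ],
)

```text
clock: 5.2
tool_pos: [487.8, 26.9, 149.3]
tool_rot: [2.993, 0.954, 0.001]
contact_force: [0.1, 0.7, -1.4]
grip_width: 0.62
```

>>> move_arm(
  targets=[
    [0.4,-1.5,0,0],
    [0.9,-3.0,0,0],
    [1.1,-4.0,0,0],
    [1.2,-4.5,0,0.004],
    [1.2,-4.5,0,0.004],
    [1.1,-4.0,0,0],
    [0.8,-3.0,0,0],
    [0.4,-1.5,0,0],
  ],
)

```text
clock: 6.2
tool_pos: [394.3, 281.9, 148.1]
tool_rot: [-2.996, -0.945, 0.003]
contact_force: [0.7, -0.5, -1.2]
grip_width: 0.619
```

Run:
```python
from h import *
s=manip.get_state();print(s['clock'],s['tool_pos'],np.degrees(yaw(s)),s['grip_width']*85,s['contact_force'])
c=viewer.calibration("wrist");im=viewer.grab_frame("wrist");cv2.imwrite("pics/w3.png",im)
for t in tags(im,200): print(t, atz(c,*t[1],68,fish=True), atz(c,*t[1],s['tool_pos'][2]+16,fish=True))
plan([395.8,287.1,110],np.radians(-55.1),1)
t=viewer.grab_frame("top");cv2.imwrite("pics/t3.png",cv2.resize(t[210:380,110:300],None,fx=3.5,fy=3.5,interpolation=cv2.INTER_CUBIC))
```

```text
6.2 [394.32035446 281.93004976 148.0600269 ] -54.969354905275786 52.643879219983056 [ 0.69574028 -0.48067687 -1.19644931]
('g', array([319.64,  17.78]), np.int32(1983), array([58, 41], dtype=int32)) [509.29658216 365.25418701  68.        ] [489.76704298 350.57380531 164.0600269 ]
('g', array([472.46,  25.63]), np.int32(1979), array([50, 52], dtype=int32)) [566.04931911 288.06462454  68.        ] [522.51120218 306.03837923 164.0600269 ]
('g', array([454.16, 229.58]), np.int32(947), array([45, 47], dtype=int32)) [452.01468067 215.09159594  68.        ] [456.71757609 263.93573197 164.0600269 ]
('g', array([322.93, 322.45]), np.int32(4542), array([83, 70], dtype=int32)) [343.70102725 246.87872246  68.        ] [394.22473961 282.27568854 164.0600269 ]
('r', array([631.66, 358.67]), np.int32(714), array([23, 64], dtype=int32)) [473.35541919 -67.79945609  68.        ] [469.03036622 100.71841173 164.0600269 ]
[[np.float64(0.38), np.float64(-0.25), np.float64(3.82), np.float64(0.0028)]]
```

View pics/w3.png

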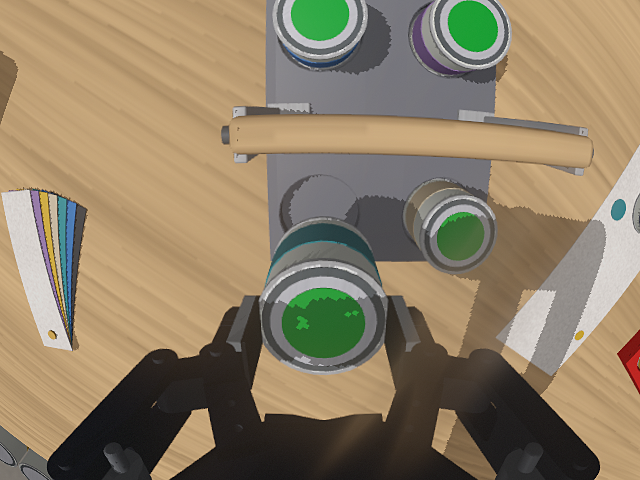

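View pics/t3.png

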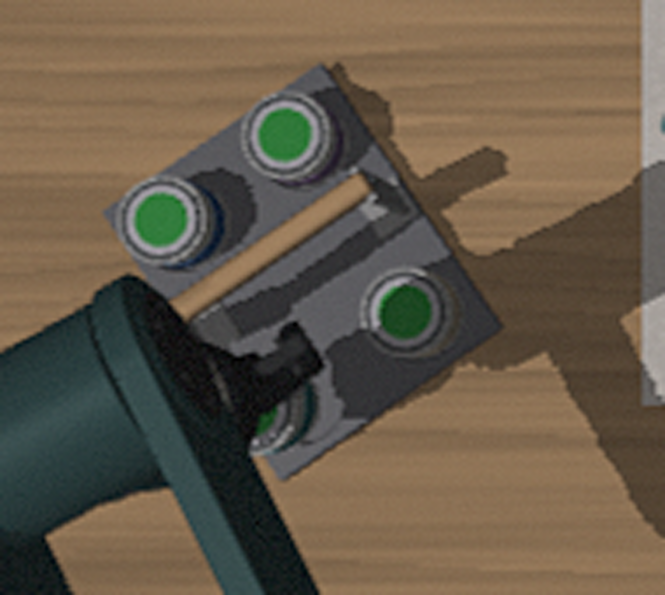

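Run:
```python
from h import *
c=viewer.calibration("wrist");im=cv2.imread("pics/w3.png")
a=np.linspace(0,2*np.pi,120)
P1,P2,P3=map(np.array,([565.4,288.7],[510.6,367.3],[450.6,208.5]))
for C,z,r in (((395.8,287.1),20,31),((394.2,282.3),148-45+0,28),((450.6,208.5),68,17.5),((566,288.5),68,17.5),((510.5,367),68,17.5)):
    q=np.array([proj(c,np.array([C[0]+r*np.cos(t),C[1]+r*np.sin(t),z]),True) for t in a])
    cv2.polylines(im,[(q*8).astype(np.int32)],True,(255,0,255),1,cv2.LINE_AA,3)
cv2.imwrite("pics/w3o.png",cv2.resize(im[150:290,230:530],None,fx=2.6,fy=2.6,interpolation=cv2.INTER_CUBIC))
```

```text
(no output)
```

View pics/w3o.png

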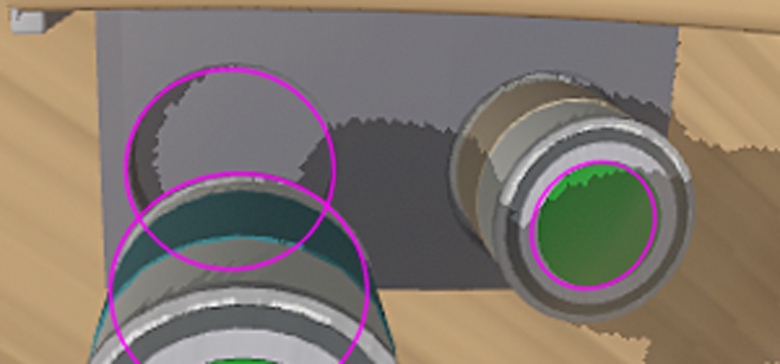

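The predicted rim overlays the real rim within about 1 mm (real is slightly farther along tool x). I align and descend to just above the rim.

>>> move_arm(
  targets=[
    [0.25,-0.15,0.3,0.002],
    [0.2,-0.1,0.8,0],
    [0,0,1.5,0],
    [0,0,1.8,0],
    [0,0,1.5,0],
    [0,0,0.9,0],
    [0,0,0.5,0],
    [0,0,0.2,0],
  ],
)

```text
clock: 7.3
tool_pos: [398.4, 285.1, 73.9]
tool_rot: [-2.998, -0.939, -0.0]
contact_force: [-0.3, 0.9, -0.5]
grip_width: 0.622
```

Run:
```python
from h import *
s=manip.get_state();print(s['clock'],s['tool_pos'],np.degrees(yaw(s)),s['contact_force'])
c=viewer.calibration("wrist");im=viewer.grab_frame("wrist")
a=np.linspace(0,2*np.pi,120); x,y=s['tool_pos'][:2]
for C,z,r in (((395.8,287.1),20,31),((x,y),s['tool_pos'][2]-46,28)):
    q=np.array([proj(c,np.array([C[0]+r*np.cos(t),C[1]+r*np.sin(t),z]),True) for t in a])
    cv2.polylines(im,[(q*8).astype(np.int32)],True,(255,0,255),1,cv2.LINE_AA,3)
cv2.imwrite("pics/w4.png",cv2.resize(im[150:350,190:460],None,fx=2.6,fy=2.6,interpolation=cv2.INTER_CUBIC))
plan([395.8,287.1,52],np.radians(-55.1),1)
```

```text
7.3 [398.43417876 285.11654025  73.9006867 ] -55.22812092071727 [-0.31542556  0.94831008 -0.53205617]
[[np.float64(-0.1), np.float64(-0.31), np.float64(2.19), np.float64(-0.0023)]]
```

View pics/w4.png

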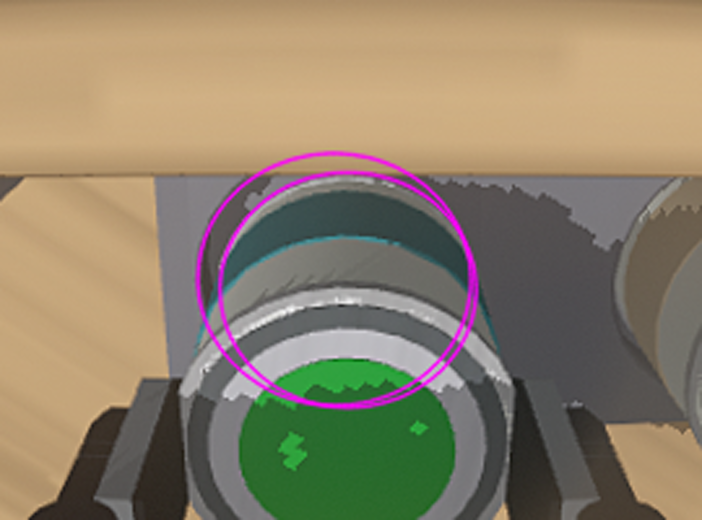

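The pot sits about 3 mm to the right (tool +y) of the well centre. I shift it and lower slowly.

>>> move_arm(
  targets=[
    [0,-0.2,0,0],
    [0,-0.1,0,0],
    [0,0,0.2,0],
    [0,0,0.3,0],
    [0,0,0.3,0],
    [0,0,0.3,0],
    [0,0,0,0],
    [0,0,0,0],
  ],
)

```text
clock: 8.35
tool_pos: [396.7, 287.5, 63.0]
tool_rot: [-2.998, -0.939, -0.0]
contact_force: [-0.2, 0.2, -1.7]
grip_width: 0.621
```

Run:
```python
from h import *
s=manip.get_state();print(s['clock'],s['tool_pos'],np.degrees(yaw(s)),s['contact_force'])
c=viewer.calibration("wrist");im=viewer.grab_frame("wrist")
cv2.imwrite("pics/w5.png",cv2.resize(im[150:350,190:460],None,fx=2.6,fy=2.6,interpolation=cv2.INTER_CUBIC))
plan([395.8,287.1,52],np.radians(-55.1),1)
```

```text
8.35 [396.66150126 287.52172569  62.96534999] -55.232800233614356 [-0.1510441   0.19621826 -1.68303941]
[[np.float64(-0.1), np.float64(-0.02), np.float64(1.1), np.float64(-0.0024)]]
```

View pics/w5.png

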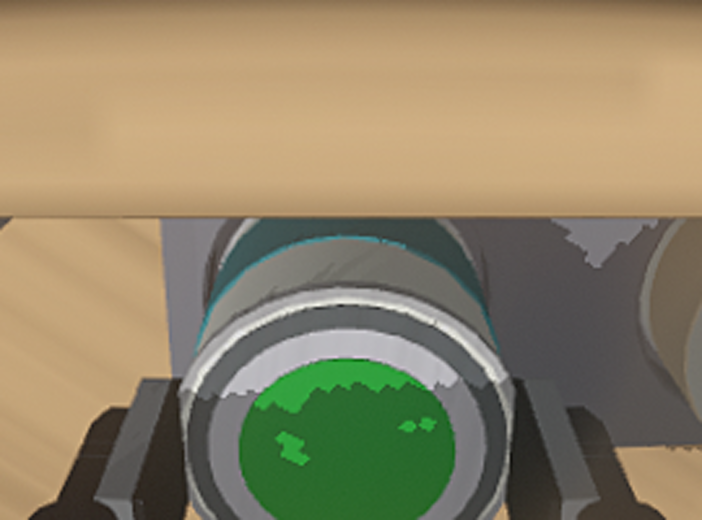

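It has entered the well (bottom about 3 mm below the rim) with no contact force. I continue down.

>>> move_arm(
  targets=[
    [-0.05,0,0.15,0],
    [0,0,0.2,0],
    [0,0,0.2,0],
    [0,0,0.2,0],
    [0,0,0.15,0],
    [0,0,0.05,0],
    [0,0,0,0],
    [0,0,0,0],
  ],
)

```text
clock: 9.4
tool_pos: [396.3, 287.3, 53.5]
tool_rot: [-2.998, -0.939, -0.0]
contact_force: [0.5, -0.2, -1.7]
grip_width: 0.622
```

>>> move_arm(
  targets=[
    [0,0,0.05,0],
    [0,0,0.05,0],
    [0,0,0.05,0],
    [0,0,0.0,0],
    [0,0,0,0],
    [0,0,0,0],
    [0,0,0,0],
    [0,0,0,0],
  ],
)

```text
clock: 10.4
tool_pos: [396.3, 287.3, 52.3]
tool_rot: [-2.998, -0.939, -0.001]
contact_force: [-2.1, -0.8, 5.5]
grip_width: 0.618
```

Contact is at 52.3 mm, against an expected 51–52 for a pot fully home. I release partly, then rise.

>>> move_arm(
  targets=[
    [0,0,0,0],
    [0,0,0,0],
    [0,0,0,0],
    [0,0,0,0],
    [0,0,0,0],
    [0,0,-0.5,0],
    [0,0,-1.0,0],
    [0,0,-1.5,0],
  ],
  jaw=0.7,
)

```text
clock: 11.4
tool_pos: [396.1, 287.2, 82.8]
tool_rot: [-2.998, -0.939, 0.0]
contact_force: [0.2, 1.5, 0.0]
grip_width: 0.851
```

>>> move_arm(
  targets=[
    [0,0,-1.5,0],
    [0,0,-2.0,0],
    [0,0,-2.0,0],
    [0,0,-2.0,0],
    [0,0,-1.5,0],
    [0,0,-1.0,0],
    [-0.5,0,0,0],
    [-0.5,0,0,0],
  ],
)

```text
clock: 12.4
tool_pos: [387.3, 281.0, 181.1]
tool_rot: [2.998, 0.938, -0.003]
contact_force: [-0.5, -0.4, -0.6]
grip_width: 0.85
```

Run:
```python
from h import *
s=manip.get_state();print(s['clock'],s['tool_pos'],np.degrees(yaw(s)),s['contact_force'],s['grip_width'],s['joints'])
c=viewer.calibration("wrist");im=viewer.grab_frame("wrist");cv2.imwrite("pics/w6.png",im)
for t in tags(im,200): print(t, atz(c,*t[1],68,fish=True))
sc=viewer.grab_frame("scene");cv2.imwrite("pics/s6.png",cv2.resize(sc[170:300,160:560],None,fx=2,fy=2))
plan([520,60,140],np.radians(-55.1),8)
plan([610.5,-7.3,140],np.radians(-55.1),12)
```

```text
12.4 [387.25993466 281.04085241 181.07263023] -55.234212939693116 [-0.51487658 -0.37866521 -0.61011609] 0.850462622126755 [ 5.09194642e-01 -5.84075961e-02  1.60696742e+00  2.43581077e-05
  1.59477139e+00  1.47321391e+00]
('g', array([323.82,  18.45]), np.int32(1707), array([51, 41], dtype=int32)) [510.6197106  366.20867072  68.        ]
('g', array([458.45,  26.17]), np.int32(1567), array([45, 45], dtype=int32)) [566.10021796 288.04561192  68.        ]
('g', array([323.19, 213.19]), np.int32(1681), array([47, 45], dtype=int32)) [395.72405643 287.02847595  68.        ]
('g', array([450.3 , 213.09]), np.int32(1433), array([42, 43], dtype=int32)) [451.13890425 208.4245151   68.        ]
('r', array([627.51, 341.48]), np.int32(1146), array([32, 88], dtype=int32)) [476.20063229 -89.68009996  68.        ]
[[np.float64(-0.21), np.float64(3.22), np.float64(0.51), np.float64(-0.0003)], [np.float64(-0.21), np.float64(3.22), np.float64(0.51), np.float64(-0.0003)], [np.float64(-0.21), np.float64(3.22), np.float64(0.51), np.float64(-0.0003)], [np.float64(-0.21), np.float64(3.22), np.float64(0.51)
[... 560 characters left out ...]
0002)], [np.float64(0.16), np.float64(3.03), np.float64(0.34), np.float64(-0.0002)], [np.float64(0.16), np.float64(3.03), np.float64(0.34), np.float64(-0.0002)], [np.float64(0.16), np.float64(3.03), np.float64(0.34), np.float64(-0.0002)], [np.float64(0.16), np.float64(3.03), np.float64(0.34), np.float64(-0.0002)], [np.float64(0.16), np.float64(3.03), np.float64(0.34), np.float64(-0.0002)], [np.float64(0.16), np.float64(3.03), np.float64(0.34), np.float64(-0.0002)], [np.float64(0.15), np.float64(3.04), np.float64(0.34), np.float64(-0.0002)], [np.float64(0.15), np.float64(3.04), np.float64(0.34), np.float64(-0.0002)], [np.float64(0.15), np.float64(3.04), np.float64(0.34), np.float64(-0.0002)]]
```

View pics/w6.png

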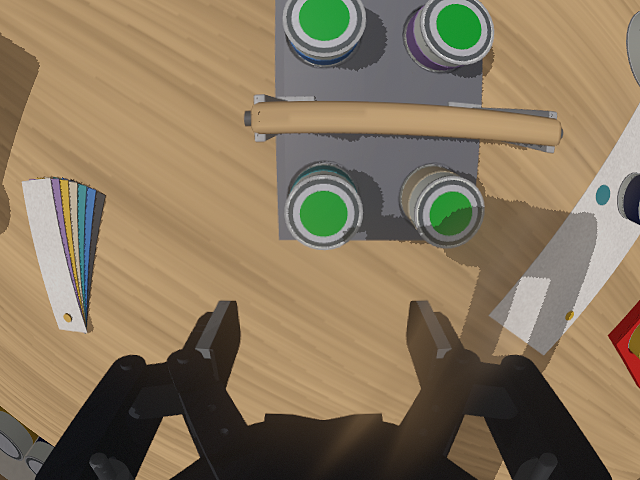

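View pics/s6.png

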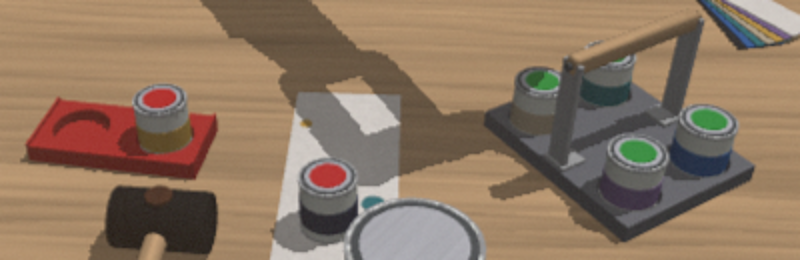

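The seated green tag measures (395.7,287.0), on the well centre, and the other caddy pots are unmoved. Before fetching red I check its clearance to the litre tin.

Run:
```python
from h import *
c=viewer.calibration("top")
print('tin top',atz(c,285,154,130)); print('mallet head',[atz(c,u,v,60).round(0) for u,v in((367,204),(409,206),(407,228),(367,226))])
c2=viewer.calibration("scene");print(atz(c2,366,295,130))
for Y in (-6.5,):
  plan([610.5,-7.3,150],np.radians(Y),12)
```

```text
tin top [765.46397058  70.74382371 130.        ]
mallet head [array([ 666., -114.,   60.]), array([ 660., -211.,   60.]), array([ 609., -205.,   60.]), array([ 614., -113.,   60.])]
[775.37492027  70.89140313 130.        ]
[[np.float64(0.16), np.float64(3.03), np.float64(0.26), np.float64(-0.0709)], [np.float64(-0.06), np.float64(3.04), np.float64(0.26), np.float64(-0.0709)], [np.float64(-0.27), np.float64(3.03), np.float64(0.26), np.float64(-0.0709)], [np.float64(-0.48), np.float64(3.0), np.float64(0.26), np.float64(-0.0709)], [np.float64(-0.7), np.float64(2.96), np.float64(0.26), np.float64(-0.0709)], [np.float64(-0.9), np.float64(2.9), np.float64(0.26), np.float64(-0.0709)], [np.float64(-1.11), np.float64(2.83), np.float64(0.26), np.float64(-0.0709)], [np.float64(-1.3), np.float64(2.75), np.float64(0.26), np.float64(-0.0709)], [np.float64(-1.5), np.float64(2.65), np.float64(0.26), np.float64(-0.0709)], [np.float64(-1.68), np.float64(2.53), np.float64(0.26), np.float64(-0.0709)], [np.float64(-1.85), np.float64(2.41), np.float64(0.26), np.float64(-0.0709)], [np.float64(-2.02), np.float64(2.27), np.float64(0.26), np.float64(-0.0709)]]
```

>>> move_arm(
  targets=[
    [0.16,3.0,0,-0.07],
    [-0.06,3.05,0,-0.07],
    [-0.27,3.05,0,-0.07],
    [-0.48,3.0,0,-0.07],
    [-0.7,2.95,0,-0.07],
    [-0.9,2.9,0,-0.07],
    [-1.1,2.85,0,-0.07],
    [-1.3,2.75,0,-0.07],
  ],
  jaw=1,
)

```text
clock: 13.5
tool_pos: [536.7, 88.1, 181.1]
tool_rot: [-2.619, -1.733, 0.002]
contact_force: [-0.4, -0.0, 0.7]
grip_width: 1.0
```

>>> move_arm(
  targets=[
    [-1.5,2.65,0.5,-0.07],
    [-1.7,2.55,0.5,-0.07],
    [-1.85,2.4,0.5,-0.07],
    [-2.0,2.25,0.5,-0.07],
    [0,0,0.5,0],
    [0,0,0.5,0],
    [0,0,0,0],
    [0,0,0,0],
  ],
)

```text
clock: 14.5
tool_pos: [609.9, -7.0, 152.3]
tool_rot: [2.354, 2.08, 0.001]
contact_force: [-1.1, -1.1, -0.2]
grip_width: 0.999
```

Run:
```python
from h import *
s=manip.get_state();print(s['clock'],s['tool_pos'],np.degrees(yaw(s)),s['joints'])
c=viewer.calibration("wrist");im=viewer.grab_frame("wrist");cv2.imwrite("pics/w7.png",im)
for t in tags(im,200): print(t, atz(c,*t[1],62,fish=True))
plan([610.8,-7.2,46],np.radians(-6.5),1)
```

```text
14.5 [609.8731538   -7.01716295 152.30044613] -7.054946304517179 [-1.04541333e-01  2.43787203e-01  1.33727005e+00  1.87868556e-04
  1.56006309e+00  1.85886908e-02]
('r', array([325.76, 238.29]), np.int32(1905), array([51, 48], dtype=int32)) [611.23306641  -7.55215207  62.        ]
('r', array([254.95, 384.68]), np.int32(1255), array([77, 44], dtype=int32)) [ 535.55485385 -131.70811815   62.        ]
[[np.float64(0.0), np.float64(0.08), np.float64(10.64), np.float64(-0.0098)]]
```

View pics/w7.png

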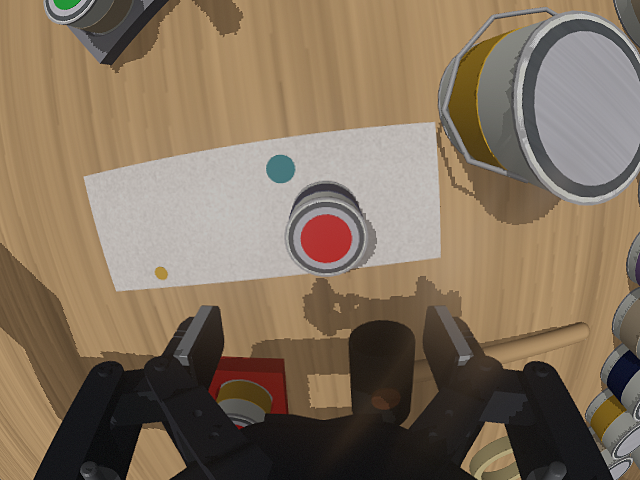

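The red tag is at (326,238), on target within 1 mm, with the mallet head and tin clear. I descend and grip.

>>> move_arm(
  targets=[
    [0,0.1,1.5,-0.01],
    [0,0,2.0,0],
    [0,0,2.0,0],
    [0,0,2.0,0],
    [0,0,1.7,0],
    [0,0,1.0,0],
    [0,0,0.4,0],
    [0,0,0,0],
  ],
)

```text
clock: 15.55
tool_pos: [611.3, -7.9, 46.1]
tool_rot: [2.344, 2.091, 0.001]
contact_force: [-0.3, 1.4, 0.1]
grip_width: 0.999
```

>>> move_arm(
  targets=[
    [0,0,0,0],
    [0,0,0,0],
    [0,0,0,0],
    [0,0,0,0],
    [0,0,0,0],
    [0,0,0,0],
    [0,0,0,0],
    [0,0,0,0],
  ],
  jaw=-1,
)

```text
clock: 16.55
tool_pos: [612.2, -8.0, 47.5]
tool_rot: [2.343, 2.09, 0.003]
contact_force: [0.4, -0.3, 5.2]
grip_width: 0.615
```

>>> move_arm(
  targets=[
    [0,0,-0.5,0],
    [0,0,-1.0,0],
    [0,0,-2.0,0],
    [0,0,-2.0,0],
    [0,0,-2.0,0],
    [0,0,-1.5,0],
    [0,0,-1.0,0],
    [0,0,-0.4,0],
  ],
)

```text
clock: 17.55
tool_pos: [611.2, -7.9, 150.4]
tool_rot: [2.344, 2.091, 0.001]
contact_force: [0.1, 0.3, -1.2]
grip_width: 0.62
```

Run:
```python
from h import *
s=manip.get_state();print(s['clock'],s['tool_pos'],np.degrees(yaw(s)),s['grip_width'])
plan([500,-287.8,150],np.radians(-6.5),8)
```

```text
17.55 [611.19129144  -7.90587228 150.37988447] -6.5329486410908215 0.6197525171476284
[[np.float64(-3.63), np.float64(-0.98), np.float64(0.0), np.float64(-0.0001)], [np.float64(-3.63), np.float64(-0.98), np.float64(0.0), np.float64(-0.0001)], [np.float64(-3.63), np.float64(-0.98), np.float64(0.0), np.float64(-0.0001)], [np.float64(-3.63), np.float64(-0.98), np.float64(0.0), np.float64(-0.0001)], [np.float64(-3.63), np.float64(-0.98), np.float64(0.0), np.float64(-0.0001)], [np.float64(-3.63), np.float64(-0.98), np.float64(0.0), np.float64(-0.0001)], [np.float64(-3.63), np.float64(-0.98), np.float64(0.0), np.float64(-0.0001)], [np.float64(-3.63), np.float64(-0.98), np.float64(0.0), np.float64(-0.0001)]]
```

>>> move_arm(
  targets=[
    [-1.6,-0.4,0,0],
    [-3.2,-0.9,0,0],
    [-4.6,-1.3,0,0],
    [-5.2,-1.5,0,0],
    [-5.2,-1.5,0,0],
    [-4.6,-1.3,0,0],
    [-3.4,-0.9,0,0],
    [-2.2,-0.4,0,0],
  ],
)

```text
clock: 18.55
tool_pos: [493.6, -298.6, 149.0]
tool_rot: [-2.346, -2.087, 0.001]
contact_force: [0.4, 0.4, -1.6]
grip_width: 0.615
```

Run:
```python
from h import *
s=manip.get_state();print(s['clock'],s['tool_pos'],np.degrees(yaw(s)),s['contact_force'])
c=viewer.calibration("wrist");im=viewer.grab_frame("wrist");cv2.imwrite("pics/w8.png",im)
for t in tags(im,200): print(t, atz(c,*t[1],68,fish=True), atz(c,*t[1],s['tool_pos'][2]+16,fish=True))
a=np.linspace(0,2*np.pi,120)
for C,z,r in (((490.3,-287.9),20,31),((502.3,-192),68,17.5)):
    q=np.array([proj(c,np.array([C[0]+r*np.cos(t),C[1]+r*np.sin(t),z]),True) for t in a])
    cv2.polylines(im,[(q*8).astype(np.int32)],True,(255,0,255),1,cv2.LINE_AA,3)
cv2.imwrite("pics/w8o.png",cv2.resize(im[20:300,170:470],None,fx=2.1,fy=2.1,interpolation=cv2.INTER_CUBIC))
plan([490.3,-287.9,75],np.radians(-6.5),1)
```

```text
18.55 [ 493.64573621 -298.55402398  148.95478405] -6.672488353094014 [ 0.41436336  0.3661733  -1.61051467]
('r', array([320.26, 143.52]), np.int32(16479), array([119, 241], dtype=int32)) [ 498.86789091 -234.37997178   68.        ] [ 500.71511696 -226.05083163  164.95478405]
('r', array([319.29,  74.53]), np.int32(2505), array([58, 56], dtype=int32)) [ 503.27696558 -192.11777654   68.        ] [ 503.2509428  -201.74424242  164.95478405]
('r', array([322.99, 319.44]), np.int32(4538), array([83, 70], dtype=int32)) [ 486.15088156 -357.04255193   68.        ] [ 493.40108321 -296.59872746  164.95478405]
[[np.float64(1.25), np.float64(-0.45), np.float64(7.41), np.float64(-0.0044)]]
```

View pics/w8o.png

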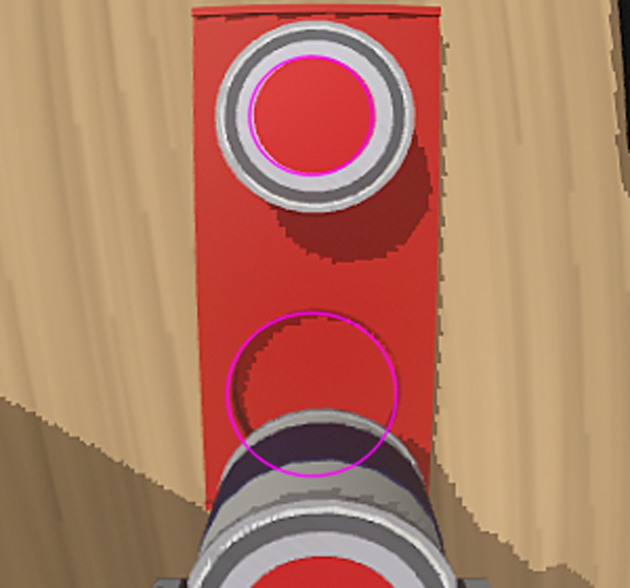

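Run:
```python
from h import *
c=viewer.calibration("wrist");im=cv2.imread("pics/w8.png")
g=im[150:250,250:400]; 
h=cv2.createCLAHE(6,(4,4)).apply(g[:,:,2]); 
cv2.imwrite("pics/w8z.png",cv2.resize(h,None,fx=5,fy=5,interpolation=cv2.INTER_CUBIC))
# tray edges per row
for v in (140,155,170,185,200):
    hs=cv2.cvtColor(im,cv2.COLOR_BGR2HSV)[v]; m=((hs[:,0]<8)|(hs[:,0]>172))&(hs[:,1]>170)
    idx=np.where(m)[0]; l,r=idx.min(),idx.max(); A=atz(c,l,v,20,True);B=atz(c,r,v,20,True);print(v,l,r,A.round(1),B.round(1),np.linalg.norm(A-B).round(1),((A+B)/2).round(1))
```

```text
140 263 377 [ 455.7 -232.8   20. ] [ 539.8 -242.9   20. ] 84.7 [ 497.7 -237.9   20. ]
155 264 377 [ 454.8 -244.2   20. ] [ 538.7 -254.2   20. ] 84.5 [ 496.7 -249.2   20. ]
170 264 377 [ 453.1 -255.5   20. ] [ 537.7 -265.6   20. ] 85.2 [ 495.4 -260.6   20. ]
185 265 376 [ 452.  -267.1   20. ] [ 535.9 -277.1   20. ] 84.5 [ 494.  -272.1   20. ]
200 266 375 [ 450.9 -278.9   20. ] [ 534.2 -288.8   20. ] 83.9 [ 492.6 -283.8   20. ]
```

View pics/w8z.png

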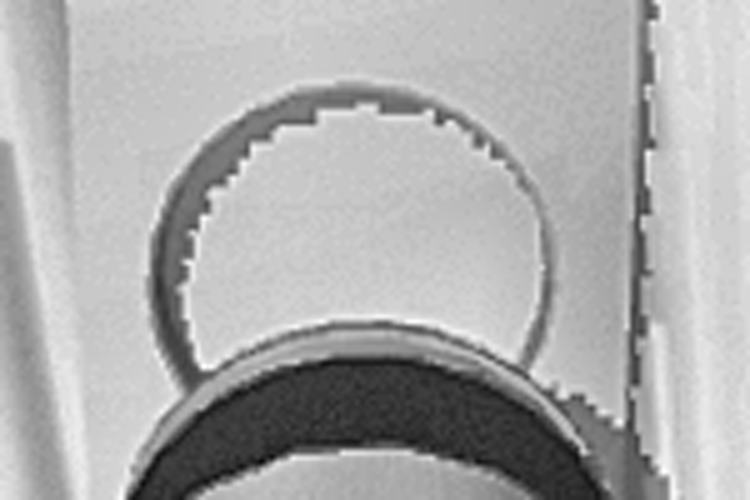

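Run:
```python
from h import *
from scipy.optimize import least_squares
c=viewer.calibration("wrist")
pts=[(80,350),(150,280),(555,270),(120,228),(185,168),(190,525),(135,480)] 
px=[(250+350/5,150+80/5),(280,206),(361,204),(250+215/5,150+130/5),(250+170/5,150+205/5),(250+495/5,150+145/5),(250+540/5,150+205/5)]
W=np.array([atz(c,u-.4,v-.4,20,True)[:2] for u,v in px])
f=lambda p:np.hypot(*(W-p).T)-31
r=least_squares(f,[490,-288]);print(r.x,r.fun.round(2))
a=viewer.calibration("wrist")
P=np.array([503,-192.]);print(np.linalg.norm(r.x-P))
plan([*r.x,75],np.radians(-6.5),1)
```

```text
[ 491.6964819  -288.66664825] [ 0.3   0.19  0.22  0.47 -0.69 -0.59  0.08]
97.32528142760174
[[np.float64(1.19), np.float64(-0.3), np.float64(7.41), np.float64(-0.0044)]]
```

The well centre from the rim is (491.7,-288.7). The pot sits about 1.5 mm ahead of the TCP along tool x. I move over the well and down to just above it.

>>> move_arm(
  targets=[
    [0.5,-0.15,0.3,-0.004],
    [0.55,-0.15,0.8,0],
    [0,0,1.5,0],
    [0,0,1.8,0],
    [0,0,1.5,0],
    [0,0,0.9,0],
    [0,0,0.5,0],
    [0,0,0,0],
  ],
)

```text
clock: 19.6
tool_pos: [493.7, -285.9, 76.7]
tool_rot: [-2.34, -2.096, -0.0]
contact_force: [-0.4, 0.2, -0.4]
grip_width: 0.62
```

Run:
```python
from h import *
s=manip.get_state();print(s['clock'],s['tool_pos'],np.degrees(yaw(s)),s['contact_force'])
c=viewer.calibration("wrist");im=viewer.grab_frame("wrist")
for t in tags(im,200): print(t, atz(c,*t[1],s['tool_pos'][2]+16,fish=True))
a=np.linspace(0,2*np.pi,120)
for C,z,r in (((491.7,-288.7),20,31),):
    q=np.array([proj(c,np.array([C[0]+r*np.cos(t),C[1]+r*np.sin(t),z]),True) for t in a])
    cv2.polylines(im,[(q*8).astype(np.int32)],True,(255,255,0),1,cv2.LINE_AA,3)
cv2.imwrite("pics/w9.png",cv2.resize(im[150:350,190:460],None,fx=2.6,fy=2.6,interpolation=cv2.INTER_CUBIC))
plan([491.7,-288.7,52],np.radians(-6.5),1)
```

```text
19.6 [ 493.67753427 -285.94191061   76.73106032] -6.314709702740049 [-0.36793094  0.21920068 -0.44362281]
('r', array([321.92, 155.22]), np.int32(20239), array([159, 284], dtype=int32)) [ 500.36154073 -217.60147543   92.73106032]
('r', array([322.43,  87.23]), np.int32(5440), array([85, 82], dtype=int32)) [ 503.20211819 -193.68724636   92.73106032]
('r', array([322.99, 319.43]), np.int32(4541), array([83, 70], dtype=int32)) [ 493.37556587 -283.95476133   92.73106032]
[[np.float64(-0.28), np.float64(-0.19), np.float64(2.52), np.float64(0.0033)]]
```

View pics/w9.png

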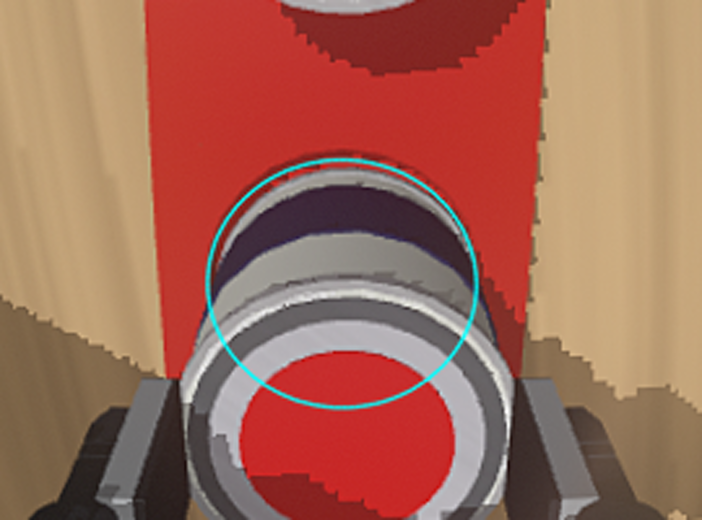

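Run:
```python
from h import *
c=viewer.calibration("wrist");s=manip.get_state();p=s['tool_pos'];y=yaw(s);X=np.array([-np.sin(y),np.cos(y)])
print(p)
for dx in (-1,0,1,2,3):
    C=p[:2]+X*(dx+28); print('pot far edge',dx,proj(c,np.array([*C,p[2]-46.4]),True))
for dx in (-2,-1,0,1,2):
    C=np.array([491.7,-288.7])+X*(dx+31); print('rim far edge',dx,proj(c,np.array([*C,20]),True))
im=viewer.grab_frame("wrist")
cv2.imwrite("pics/w9z.png",cv2.resize(im[195:255,255:395],None,fx=5.5,fy=5.5,interpolation=cv2.INTER_CUBIC))
```

```text
[ 493.92848127 -286.12489668   77.22545681]
pot far edge -1 [323.8553493 217.9575923]
pot far edge 0 [323.85587713 216.19056932]
pot far edge 1 [323.85639317 214.41863207]
pot far edge 2 [323.85689727 212.64184091]
pot far edge 3 [323.85738931 210.86025742]
rim far edge -2 [320.4185366  213.92174967]
rim far edge -1 [320.41430154 212.23792167]
rim far edge 0 [320.41009009 210.5498084 ]
rim far edge 1 [320.40590265 208.85746339]
rim far edge 2 [320.40173963 207.16094116]
```

View pics/w9z.png

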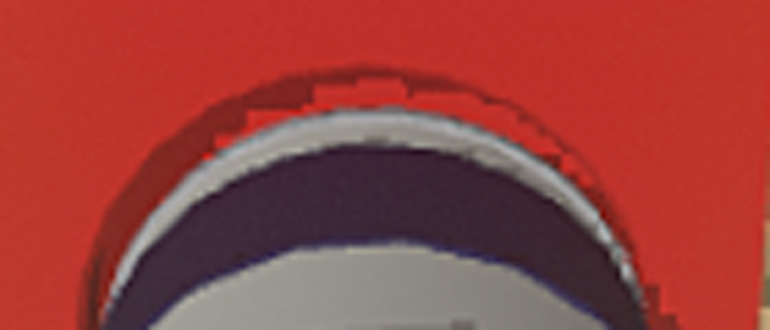

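From the image, the rim's far edge is at v=207 and the pot base's far edge at v=215. That means the pot should go back about 1.5 mm, and sideways it is nearly centred. I adjust and lower to just inside the rim.

>>> move_arm(
  targets=[
    [-0.15,-0.06,0,0],
    [0,0,0.3,0],
    [0,0,0.3,0],
    [0,0,0.3,0],
    [0,0,0.3,0],
    [0,0,0.2,0],
    [0,0,0,0],
    [0,0,0,0],
  ],
)

```text
clock: 20.7
tool_pos: [493.0, -287.3, 63.0]
tool_rot: [2.34, 2.096, 0.0]
contact_force: [0.4, -0.1, -0.5]
grip_width: 0.616
```

Run:
```python
from h import *
s=manip.get_state();print(s['clock'],s['tool_pos'],np.degrees(yaw(s)),s['contact_force'])
c=viewer.calibration("wrist");im=viewer.grab_frame("wrist")
cv2.imwrite("pics/w10.png",cv2.resize(im[170:290,245:405],None,fx=4.5,fy=4.5,interpolation=cv2.INTER_CUBIC))
```

```text
20.7 [ 493.02650344 -287.33515935   62.99195342] -6.302077512928633 [ 0.42186067 -0.14979549 -0.51744296]
```

View pics/w10.png

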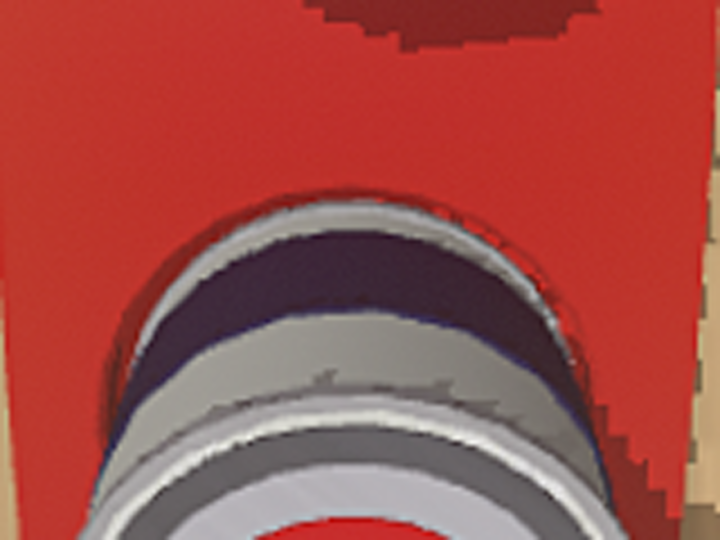

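The base is inside the rim, with no force and a gap all round (slightly wider on the left). I continue down.

>>> move_arm(
  targets=[
    [0,-0.05,0.1,0],
    [0,0,0.2,0],
    [0,0,0.2,0],
    [0,0,0.2,0],
    [0,0,0.15,0],
    [0,0,0.05,0],
    [0,0,0,0],
    [0,0,0,0],
  ],
)

```text
clock: 21.75
tool_pos: [492.5, -287.3, 54.0]
tool_rot: [2.34, 2.096, 0.0]
contact_force: [0.3, -0.8, -1.4]
grip_width: 0.618
```

>>> move_arm(
  targets=[
    [0,0,0.05,0],
    [0,0,0.05,0],
    [0,0,0.05,0],
    [0,0,0.0,0],
    [0,0,0,0],
    [0,0,0,0],
    [0,0,0,0],
    [0,0,0,0],
  ],
)

```text
clock: 22.75
tool_pos: [492.6, -287.4, 53.5]
tool_rot: [2.34, 2.095, 0.0]
contact_force: [-1.7, 1.0, 4.3]
grip_width: 0.615
```

Contact at 53.5 equals the grip height of 47.5 plus 6, so the pot is on the well floor. Release and rise.

>>> move_arm(
  targets=[
    [0,0,0,0],
    [0,0,0,0],
    [0,0,0,0],
    [0,0,0,0],
    [0,0,0,0],
    [0,0,-0.5,0],
    [0,0,-1.0,0],
    [0,0,-1.5,0],
  ],
  jaw=0.7,
)

```text
clock: 23.75
tool_pos: [492.4, -287.2, 83.2]
tool_rot: [-2.34, -2.096, -0.0]
contact_force: [-0.5, -0.7, -1.1]
grip_width: 0.848
```

>>> move_arm(
  targets=[
    [0,0,-2.0,0],
    [0,0,-3.0,0],
    [0,0,-3.0,0],
    [0,0,-3.0,0],
    [0,0,-2.5,0],
    [0,0,-1.5,0],
    [-0.5,0,-0.5,0],
    [-0.5,0,0,0],
  ],
)

```text
clock: 24.75
tool_pos: [491.1, -297.5, 237.0]
tool_rot: [-2.34, -2.096, 0.0]
contact_force: [0.7, 0.4, 0.4]
grip_width: 0.849
```

Run:
```python
from h import *
s=manip.get_state();print(s['clock'],s['tool_pos'],np.degrees(yaw(s)),s['joints'])
c=viewer.calibration("wrist");im=viewer.grab_frame("wrist");cv2.imwrite("pics/w11.png",im)
for t in tags(im,200): print(t, atz(c,*t[1],68,fish=True))
n="top";im=viewer.grab_frame(n);c=viewer.calibration(n)
for t in tags(im):print(t[0],t[1],atz(c,*t[1],68)[:2].round(1))
n="scene";im=viewer.grab_frame(n);c=viewer.calibration(n);cv2.imwrite("pics/s11.png",cv2.resize(im[170:300,160:560],None,fx=2,fy=2))
for t in tags(im):print(t[0],t[1],atz(c,*t[1],68)[:2].round(1))
plan([480.6,288,230],np.radians(34.9),12)
```

```text
24.75 [ 491.14518971 -297.46887675  237.02340045] -6.304954557450172 [-6.43276698e-01  1.39975292e-01  1.29084871e+00 -4.96015410e-05
  1.71135860e+00 -5.33241348e-01]
('r', array([323.82, 131.74]), np.int32(8790), array([ 90, 186], dtype=int32)) [ 498.63276069 -231.25915012   68.        ]
('r', array([324.28,  85.47]), np.int32(1292), array([41, 40], dtype=int32)) [ 503.34726774 -192.11406172   68.        ]
('r', array([323.45, 196.53]), np.int32(1171), array([39, 38], dtype=int32)) [ 492.11980122 -287.31458753   68.        ]
g [190.82 247.93] [565.1 289. ]
g [155.42 272.28] [510.1 367.9]
g [225.34 298.48] [450.2 208.5]
g [189.64 323.8 ] [394.3 287.5]
r [412.8  278.18] [ 493.3 -214. ]
r [402.95 274.31] [ 502.2 -192. ]
r [445.43 278.89] [ 491.3 -287.4]
g [430.9  210.11] [451.  208.5]
g [514.16 229.52] [510.9 366.8]
g [478.8  245.46] [565.9 288. ]
r [196.18 214.41] [ 492.  -287.3]
r [239.38 218.81] [ 503.1 -191.9]
r [225.08 239.69] [ 574.3 -205.5]
[[np.float64(4.84), np.float64(-0.62), np.float64(0.05), np.float64(-0.06)], [np.float64(4.87), np.float64(-0.33), np.float64(0.05), np.float64(-0.06)], [np.float64(4.88), np.float64(-0.04), np.float64(0.05), np.float64(-0.06)], [np.float64(4.87), np.float64(0.25), np.float64(0.05), np.float64(-0.06)], [np.float64(4.85), np.float64(0.54), np.float64(0.05), np.float64(-0.06)], [np.float64(4.81), np.float64(0.83), np.float64(0.05), np.float64(-0.06)], [np.float64(4.75), np.float64(1.12), np.float64(0.05), np.float64(-0.06)], [np.float64(4.67), np.float64(1.4), np.float64(0.05), np.float64(-0.06)], [np.float64(4.58), np.float64(1.68), np.float64(0.05), np.float64(-0.06)], [np.float64(4.47), np.float64(1.95), np.float64(0.05), np.float64(-0.06)], [np.float64(4.35), np.float64(2.22), np.float64(0.05), np.float64(-0.06)], [np.float64(4.2), np.float64(2.47), np.float64(0.05), np.float64(-0.06)]]
```

View pics/w11.png

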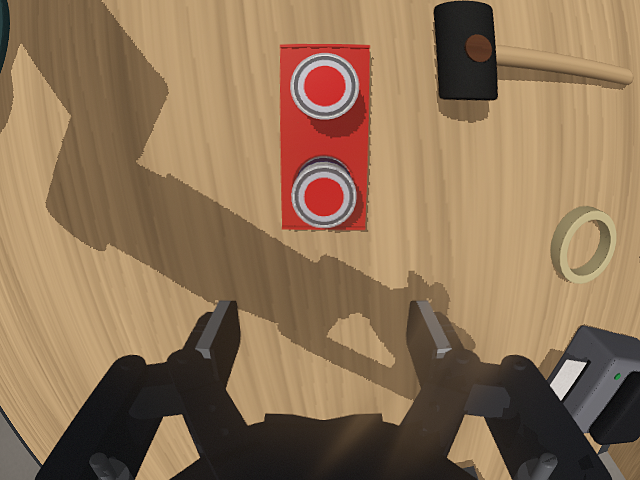

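View pics/s11.png

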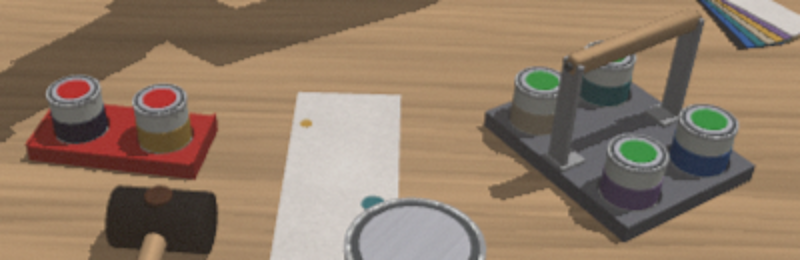

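Both pots are seated: the red tag is at (492,-287) in all three cameras at seated height. Now to the handle.

>>> move_arm(
  targets=[
    [2.4,-0.3,0,-0.03],
    [4.85,-0.5,0,-0.06],
    [4.9,-0.15,0,-0.06],
    [4.9,0.1,0,-0.06],
    [4.85,0.4,0,-0.06],
    [4.8,0.7,0,-0.06],
    [4.75,1.0,0,-0.06],
    [4.7,1.3,0,-0.06],
  ],
  jaw=1,
)

```text
clock: 25.9
tool_pos: [484.4, 71.0, 237.1]
tool_rot: [-1.808, -2.568, -0.0]
contact_force: [0.4, -0.6, -0.5]
grip_width: 0.998
```

Run:
```python
from h import *
s=manip.get_state();print(s['tool_pos'],np.degrees(yaw(s)))
plan([480.6,288,230],np.radians(34.9),6)
```

```text
[484.39693112  70.97931775 237.14187869] 19.703543959188824
[[np.float64(3.43), np.float64(1.16), np.float64(0.12), np.float64(-0.0442)], [np.float64(3.37), np.float64(1.31), np.float64(0.12), np.float64(-0.0442)], [np.float64(3.31), np.float64(1.46), np.float64(0.12), np.float64(-0.0442)], [np.float64(3.24), np.float64(1.6), np.float64(0.12), np.float64(-0.0442)], [np.float64(3.17), np.float64(1.74), np.float64(0.12), np.float64(-0.0442)], [np.float64(3.09), np.float64(1.88), np.float64(0.12), np.float64(-0.0442)]]
```

>>> move_arm(
  targets=[
    [3.45,1.15,0,-0.044],
    [3.4,1.3,0,-0.044],
    [3.3,1.45,0,-0.044],
    [3.25,1.6,0,-0.044],
    [3.15,1.75,0,-0.044],
    [1.7,1.0,0,-0.044],
    [1.2,0.8,0,0],
    [0,0,0,0],
  ],
)

```text
clock: 26.9
tool_pos: [481.9, 283.8, 237.3]
tool_rot: [-1.459, -2.782, 0.001]
contact_force: [0.2, -0.0, -0.7]
grip_width: 1.0
```

Run:
```python
from h import *
s=manip.get_state();print(s['clock'],s['tool_pos'],np.degrees(yaw(s)),s['joints'])
c=viewer.calibration("wrist");im=viewer.grab_frame("wrist")
for t in tags(im,200): print(t[1], atz(c,*t[1],68,fish=True).round(1))
X=np.array([-.571,.821]);Y=np.array([-.82,-.571]);C=np.array([480.6,288.])
for a in (-77,0,77):
  for b in (-8,8):
    q=proj(c,np.array([*(C+X*a+Y*b),150]),True);cv2.circle(im,tuple(q.round().astype(int)),3,(255,0,255),1)
cv2.imwrite("pics/w12.png",im)
plan([480.6,288,142],np.radians(34.9),1)
```

```text
26.9 [481.91876819 283.77281206 237.2559275 ] 34.64959172139806 [ 4.30934446e-01  1.06417433e-01  1.32758775e+00 -2.38448321e-04
  1.70806334e+00 -1.73847625e-01]
[243.39 150.79] [395.6 287.   68. ]
[406.65 151.07] [511.5 366.9  68. ]
[250.3  254.72] [451.  208.3  68. ]
[400.57 254.58] [566.2 288.   68. ]
[147.74 436.58] [ 463.1 -129.2   68. ]
[[np.float64(0.49), np.float64(0.15), np.float64(9.53), np.float64(-0.0053)]]
```

View pics/w12.png

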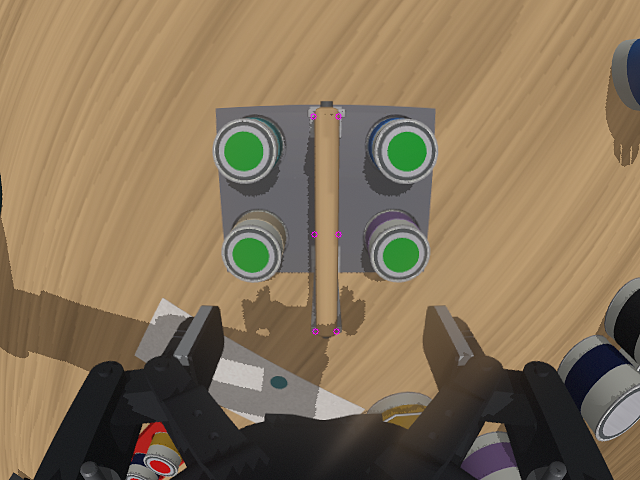

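The predicted bar corners overlay the bar, and the four tags average to (481.1,287.6). I descend onto the bar.

>>> move_arm(
  targets=[
    [0.25,0.1,1.0,-0.005],
    [0.2,0.05,1.8,0],
    [0,0,2.0,0],
    [0,0,2.0,0],
    [0,0,1.5,0],
    [0,0,1.0,0],
    [0,0,0.5,0],
    [0,0,0,0],
  ],
)

```text
clock: 27.95
tool_pos: [481.0, 288.0, 139.5]
tool_rot: [1.453, 2.785, 0.0]
contact_force: [-0.3, -0.4, -0.0]
grip_width: 1.0
```

Run:
```python
from h import *
s=manip.get_state();print(s['clock'],s['tool_pos'],np.degrees(yaw(s)),s['contact_force'])
c=viewer.calibration("wrist");im=viewer.grab_frame("wrist");cv2.imwrite("pics/w13.png",im)
plan([481,287.8,138],np.radians(34.9),1)
```

```text
27.95 [480.95557025 287.9981187  139.46713719] 34.88917000708644 [-0.26079509 -0.41097746 -0.0323118 ]
[[np.float64(-0.02), np.float64(-0.03), np.float64(0.19), np.float64(-0.0002)]]
```

View pics/w13.png

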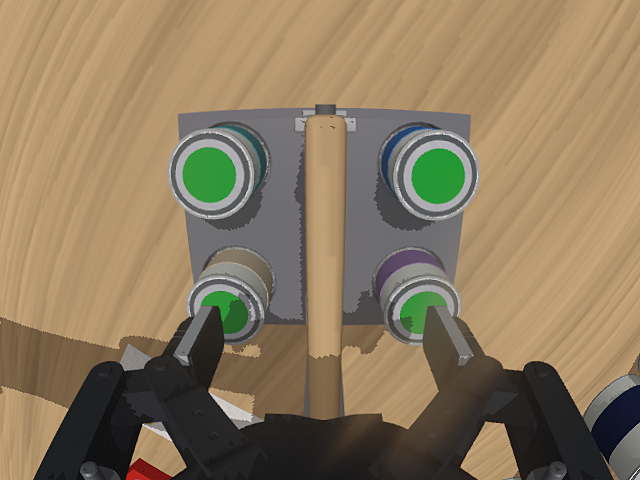

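The bar runs straight between the fingers. I close on it.

>>> move_arm(
  targets=[
    [0,0,0.1,0],
    [0,0,0,0],
    [0,0,0,0],
    [0,0,0,0],
    [0,0,0,0],
    [0,0,0,0],
    [0,0,0,0],
    [0,0,0,0],
  ],
  jaw=-1,
)

```text
clock: 29.0
tool_pos: [481.3, 288.2, 138.8]
tool_rot: [1.453, 2.785, 0.002]
contact_force: [1.5, 0.9, 2.1]
grip_width: 0.162
```

>>> move_arm(
  targets=[
    [0,0,0,0],
    [0,0,0,0],
    [0,0,0,0],
    [0,0,0,0],
    [0,0,0,0],
    [0,0,-0.1,0],
    [0,0,-0.2,0],
    [0,0,-0.2,0],
  ],
)

```text
clock: 30.0
tool_pos: [478.6, 286.7, 140.3]
tool_rot: [-1.451, -2.781, 0.01]
contact_force: [-0.7, 0.1, -7.5]
grip_width: 0.156
```

Run:
```python
from h import *
s=manip.get_state();print(s['clock'],s['tool_pos'],np.degrees(yaw(s)),s['contact_force'],s['moment'],s['grip_width'])
cv2.imwrite("pics/w14.png",viewer.grab_frame("wrist"))
```

```text
30.0 [478.60344576 286.68883788 140.31520921] 34.89140033561299 [-0.69158659  0.11372298 -7.50130262] [-0.07253783  0.03755344 -0.05777397] 0.15605514722092229
```

View pics/w14.png

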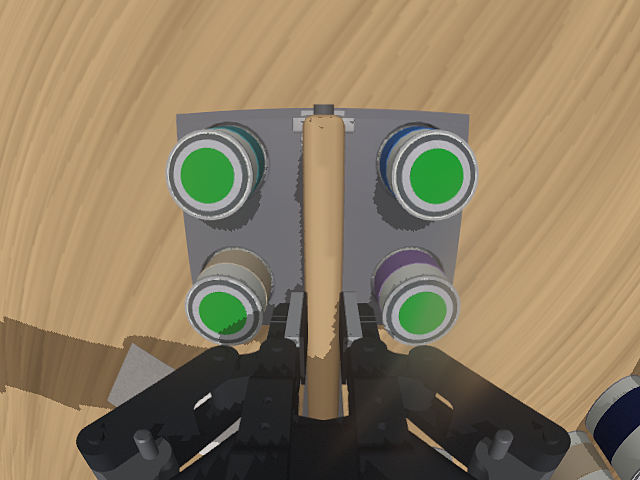

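Gripped. Fz is already -7.5 N (full caddy weight of about 0.8 kg) with negligible moment. I lift gently.

>>> move_arm(
  targets=[
    [0,0,-0.2,0],
    [0,0,-0.3,0],
    [0,0,-0.5,0],
    [0,0,-0.7,0],
    [0,0,-0.8,0],
    [0,0,-0.9,0],
    [0,0,-0.9,0],
    [0,0,-0.9,0],
  ],
)

```text
clock: 31.05
tool_pos: [480.9, 288.0, 196.2]
tool_rot: [1.453, 2.785, 0.001]
contact_force: [0.1, -1.1, -7.6]
grip_width: 0.162
```

>>> move_arm(
  targets=[
    [0,0,-0.9,0],
    [0,0,-0.9,0],
    [0,0,-0.8,0],
    [0,0,-0.7,0],
    [0,0,-0.6,0],
    [0,0,-0.4,0],
    [0,0,-0.2,0],
    [0,0,-0.1,0],
  ],
)

```text
clock: 32.05
tool_pos: [480.8, 287.9, 241.3]
tool_rot: [-1.453, -2.785, 0.0]
contact_force: [0.9, -0.2, -7.9]
grip_width: 0.158
```

>>> move_arm(
  targets=[
    [0,0,0,0],
    [0,0,0,0],
    [0,0,0,0],
    [0,0,0,0],
    [0,0,0,0],
    [0,0,0,0],
    [0,0,0,0],
    [0,0,0,0],
  ],
)

```text
clock: 33.05
tool_pos: [480.9, 288.0, 241.5]
tool_rot: [1.453, 2.785, 0.0]
contact_force: [-0.4, -0.4, -8.4]
grip_width: 0.162
```

Run:
```python
from h import *
s=manip.get_state();print(s['clock'],s['tool_pos'],s['tool_rot'],np.degrees(yaw(s)),s['contact_force'],s['moment'],s['grip_width'],s['dq'].round(4))
cs=viewer.calibration("scene");ct=viewer.calibration("top");cw=viewer.calibration("wrist")
w=viewer.grab_frame("wrist");sc=viewer.grab_frame("scene");tp=viewer.grab_frame("top")
cv2.imwrite("pics/w15.png",w);cv2.imwrite("pics/s15.png",sc);cv2.imwrite("pics/t15.png",tp)
for n,c,im,f in(("w",cw,w,True),("s",cs,sc,False),("t",ct,tp,False)):
    for t in tags(im):
        print(n,t[0],t[1],t[2],atz(c,*t[1],168,fish=f)[:2].round(1) if t[0]=='g' else atz(c,*t[1],68,fish=f)[:2].round(1))
```

```text
33.05 [480.89546422 287.98531184 241.45523439] [1.45319831e+00 2.78526222e+00 2.53730305e-04] 34.893793630919475 [-0.3814375  -0.38368605 -8.40514736] [ 0.01188073 -0.02213128  0.00990699] 0.16186847909957008 [-0.0002  0.0014 -0.0001 -0.0004  0.0005 -0.0017]
w g [207.02 175.07] 2297 [394.4 285.6]
w g [436.37 175.74] 2298 [511.2 366.4]
w g [222.48 312.72] 1549 [450.8 206. ]
w g [415.98 312.54] 950 [562.6 284.5]
s g [436.78 167.3 ] 98 [445.1 208.8]
s g [526.13 185.69] 124 [506.7 367.7]
s g [488.79 200.67] 146 [561.2 288.8]
s r [196.18 214.41] 104 [ 492.  -287.3]
s r [239.35 218.78] 116 [ 503. -192.]
s r [224.18 239.85] 1160 [ 574.9 -207.2]
t g [179.46 242.65] 195 [564.8 288.9]
t g [216.61 297.64] 202 [449.6 208.8]
t r [416.96 279.77] 1502 [ 489.7 -223.2]
t r [402.95 274.31] 167 [ 502.2 -192. ]
t r [445.43 278.89] 169 [ 491.3 -287.4]
```

View pics/s15.png

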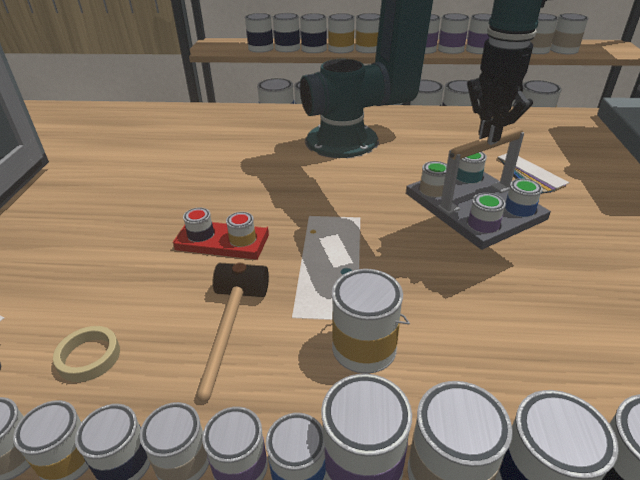

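View pics/w15.png

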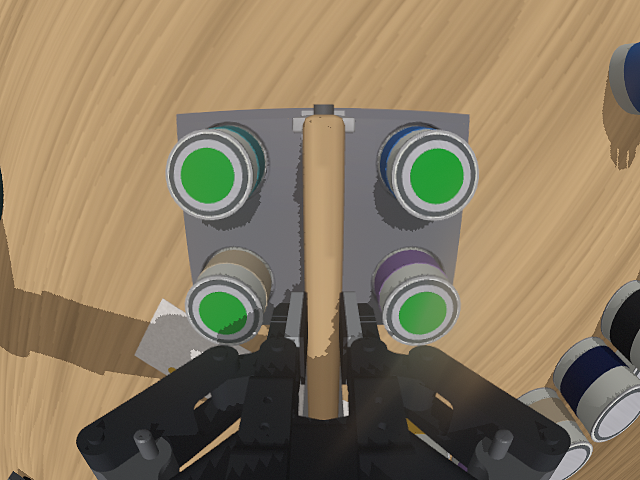

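All tags sit at z about 171 by scene/top triangulation, so the caddy is level with its underside at about 103 mm. I trim 2–3 mm, settle, and hand in.

>>> move_arm(
  targets=[
    [0,0,0.1,0],
    [0,0,0.1,0],
    [0,0,0.05,0],
    [0,0,0,0],
    [0,0,0,0],
    [0,0,0,0],
    [0,0,0,0],
    [0,0,0,0],
  ],
)

```text
clock: 34.2
tool_pos: [480.9, 288.0, 239.0]
tool_rot: [1.453, 2.785, 0.0]
contact_force: [0.5, -0.2, -7.4]
grip_width: 0.159
```

>>> move_arm(
  targets=[
    [0,0,0,0],
    [0,0,0,0],
    [0,0,0,0],
    [0,0,0,0],
    [0,0,0,0],
    [0,0,0,0],
    [0,0,0,0],
    [0,0,0,0],
  ],
)

```text
clock: 35.2
tool_pos: [480.9, 288.0, 238.9]
tool_rot: [-1.453, -2.785, -0.0]
contact_force: [0.6, -0.5, -7.2]
grip_width: 0.163
```

Run:
```python
from h import *
from rig import ticket
ct=viewer.calibration("top");cs=viewer.calibration("scene")
S={i:t[1] for i,t in enumerate(t for t in tags(viewer.grab_frame("scene")) if t[0]=='g')}
T=[t[1] for t in tags(viewer.grab_frame("top")) if t[0]=='g']
for a in S.values():
    for b in T:
        p,e=tri(ray(cs,*a),ray(ct,*b))
        if e<6: print(p.round(1),e.round(1))
s=manip.get_state();print(s['clock'],s['tool_pos'],s['contact_force'],s['moment'],s['grip_width'],abs(s['dq']).max())
print(ticket.finish_job())
```

```text
[449.7 208.  168.2] 0.3
[564.4 288.  167.7] 0.3
35.3 [480.87417342 287.97990208 238.92931248] [ 0.10457177  0.43365723 -7.83664478] [ 0.01212891 -0.01523316  0.01744469] 0.159713641099155 0.0012777460462218859
the job is handed in; nothing more can be done
None
```

The job is done and handed in at 35.3 s of the 72 s allowed. The green-tag pot is in the caddy, the red-tag pot is in the tray, and the arm is holding the loaded caddy about 10 cm above the bench.

- **Green pot:** it was lowered until it met the well floor at the expected height, then released. Its tag measured (395.7, 287.0), within 1 mm of the well centre.
- **Red pot:** it was set down the same way. All three cameras put its tag at about (492, -287), at the height of a seated pot. The rim fit from higher up had put the well centre 1–2 mm away. I corrected this from the close wrist view, and the pot went in without catching.
- **Caddy:** it is held at the middle of its handle bar with the full weight of about 7.8 N on the gripper. There is almost no moment and joint motion is negligible.
    - **Level:** the two lid tags visible to both the top and scene cameras came out at 168.2 and 167.7 mm. That is level along that side, with the underside at about 100 mm. The top camera could not see the other two caddy tags. The wrist view just before the final 2.5 mm trim showed them as expected.

The other caddy pots stayed in their wells, and the tray's other pot did not move. I saw no contact with the litre tin or the mallet, but I did not re-measure their positions at the end.

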